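Snap the lid onto a parts case and fold its flaps shut

ROBOT

A 6-joint arm with a two-finger parallel gripper is mounted at the origin on the work surface. World frame = base frame: x ahead of the robot, y to its left, z up, the work surface at z = 0. Lengths are in m, angles in rad, forces in N, time in s.
With the tool pointing down it reaches from about 0.35 to 0.775 m from the base axis. Payload 7.3 kg.
Tool frame: the origin (TCP) lies on the front face of the gripper's body, between the roots of the fingers; the fingertips stand 66 mm ahead of it and the grasp point (between the pads) lies 47 mm ahead of it; z points along the fingers, y is the direction in which the jaws open and shut (so a half turn about z gives the same grasp; the last joint's range is limited). The gripper opens to 92 mm and grips with 3 to 60 N. Pads are 19 mm wide; open, the fingers measure 130 mm over their backs; the gripper's body (75 mm by 190 mm) begins 47 mm behind the grasp point.
Start: joints at [-1.349, 0.342, 1.524, -0, 1.275, -0.146], TCP at [0.189, -0.49, 0.292] pointing down, gripper open.
Joint ranges: [-2.53, 2.53], [-0.77, 2.02], [0.04, 2.7], [-1, 4.14], [0.28, 2.66], [-3.11, 3.11]. Speed limits (rad/s): [2.57, 2.57, 3.14, 3.14, 3.14, 3.14].

INTERFACE

Orientations are given as [roll, pitch, yaw] about the fixed x, y, z axes, in that order (R = Rz(yaw) Ry(pitch) Rx(roll)).
In Python, from cell import observe, read_camera, hand_in, search_frame, tip_of gives the robot as it stands. The module is installed in compiled form; this text tells all that it offers.
- The arm moves only by the tool apply_moves, never from a script. Its argument "motion" is a list of rows, each an object with "offset": the shift along the tool's x, y, z in mm, a list of three; "rotation": the turn, a rotation vector about the tool's x, y, z in rad, a list of three. In form: [{"offset": [x, y, z], "rotation": [rx, ry, rz]}, ...]. A call has 1 to 12 rows; each row shifts and turns the pose as measured when the row begins, along the tool's axes as they then stand; what a row does not reach is not made up. A row lasts 1/12 s, in which the tool goes at most 41.7 mm and 7.16 degrees, less where a joint would pass 70% of its speed; a pose out of reach is approached as far as the arm can. A call with a gripper value outside its range is refused whole. "grip" is the closure, from 0 (fully open) to 1 (shut), set as the call begins (left out, the last holds). The fingers move at their own pace and stop on an object; "grip_force" is the grip in N (left out, the last holds). Time passes only in rows, so rows that do not move let the fingers close. It gives the time, the measured TCP pose, the force and the opening at its end, in the units of the state.
- observe(): the state, without advancing time (a new reading comes with each control period).
- read_camera(name): name is "scene" or "top"; returns a dict with "img" (420x560x3 uint8, red, green, blue), "camera_matrix" (3x3 intrinsics, pixels), "R" (3x3) and "t" (3): a world point X has camera coordinates R X + t. Camera axes: x right, y down, z forward; pixel columns grow to the right and rows downward; lengths in m; the calibration is good to about 2 mm. A picture is of the moment at which its call begins. There is no depth.
- hand_in(): hands the job in, once; it reports no verdict.
Trained networks look in a picture, given as the dict that the camera call returned (one of the last four; its "shot" number tells which), for a name from the list of things; names that differ only in an ending like _2 or _b are one class to them, and where a whole thing is asked for, a point or a joint stands for the part that bears it (a point fixed in the world has none). Each returns a list of dicts, best first, with "score" (0 to 1); they miss things now and then, are a little off and sometimes report something else, mostly with a low value. They report only what shows in the picture. A call takes as long as a camera call. They do not tell look-alikes from the thing itself.
- search_frame(query, picture): "location" ([x, y, z] in m, in world coordinates, good to about 4 mm: the middle of the surface that is visible of it).
- tip_of(query, picture): "location" ([x, y, z] in m, in world coordinates, good to about 4 mm: a listed point, or the origin of a listed thing).
The state is a dict: "time": time; "qpos": joint angles; "qvel": joint speeds; "joint_efforts": joint torques, N m; "tool_pos": TCP position; "tool_rot": TCP orientation; "contact_force": force on the tool from outside, world axes, zero at the start; "torque": the same for the moment, N m; "opening": finger opening in m.
Only numpy, scipy, OpenCV 4.12 (cv2) and the standard library are available. Lean on these libraries where they do the work, as an engineer would, in place of code of your own. Each camera call takes 0.05 s, during which the arm holds its last target.

TASK

Close the parts case: take the loose lid by its grip block and press it straight down onto the case, lengthways between the two steel spring clips, until it is fully home and both clips have snapped over its ends. Then fold the two hinged side flaps down one by one until both lie flat on the lid, and let go. Leave the tape roll, the carton and the stock bin where they are.

Things in the scene. Friction and masses are not known exactly. Their poses are not given: they have to be found in the camera images.
- case: Open grey case with bearings inside, 150 mm long (its x), 100 mm wide (y), walls 4 mm, fixed in a steel jig plate 204 x 150 x 6 mm. Origin: centre of the plate's underside, on the bench; z up. A spring clip stands at the middle of each short end, a hinged flap at the middle of each long side. With the lid fully home the lid's origin is 60 mm above this one, lid x along case x (either way round).
- lid: Loose grey lid, 180 g, right way up on the bench. Origin: centre of its underside; x lengthways, z up. From below: plug 136 x 86 x 6 mm; plate 98 mm wide, 6 to 18 mm up, 148 mm long at its bottom, ends chamfered out to 156 mm long at 14 mm up; upright grip block in the middle of the top, 28 (x) x 30 (y) mm, 18 to 50 mm up. Symmetric under a half turn.
- clip_a (a joint): Steel spring clip, a 24 mm wide upright tongue at the case's +x end, hinged 30 mm and topped 94 mm above the bench. 0 = at rest, grows in rad as it spreads outwards (at most 0.3). The lid's chamfer spreads it about 0.09 rad, then it springs back to 0 with its nose over the lid's end. Pressing the lid past both clips takes about 8 to 16 N.
- clip_b (a joint): The same spring clip at the case's -x end; 0 = at rest, grows outwards.
- flap_left (a joint): Flap on the case's +y side: plate 50 mm (case x) x 30 x 4 mm, hinged along case x at case y = +54.5 mm, 81 mm above the bench. 0 = flat on the lid, pointing inwards, its top 83 mm above the bench; pi/2 = upright; starts leaning outwards at 1.75 to 2.2 rad. The stiff hinge (0.02 N m) keeps it where it is left; 1 N at its free edge moves it.
- flap_right (a joint): The same flap on the case's -y side (hinge at case y = -54.5 mm); 0 = folded flat on the lid, starts leaning outwards at 1.75 to 2.2 rad.
- rim_center (a point): Centre of the case's mouth, level with its rim, 66 mm above the bench. The opening is 142 x 92 mm.
- clip_a_nose (a point): Inner edge of clip_a's nose, 74 mm from the case's centre, 79 mm above the bench. Its upper face slopes from here up and outwards to 82 mm from the centre at 94 mm height; its flat underside catches 4 mm over the end of a lid that is home.
- clip_b_nose (a point): The same point on clip_b.
- flap_left_tip (a point): Middle of flap_left's free edge, 30 mm from its hinge.
- flap_right_tip (a point): Middle of flap_right's free edge, 30 mm from its hinge.
- tape_roll: Bystander: brown roll of packing tape standing flat, 96 mm across, 45 mm high. Origin: centre of its underside.
- carton: Bystander: closed cardboard carton 110 x 80 x 70 mm. Origin: centre of its underside.
- stock_bin: Bystander: yellow open stock bin 130 x 100 x 55 mm with steel bushes in it. Origin: centre of its underside.
Mind the look-alikes: they are no part of the job. Leave any pink look-alike of the lid alone.

How it is judged:
On the way, in this order (a step that is already met when the one before it is completed fails the run):
1. the lid is pressed home by the gripper: flat on the rim, centred, and both spring clips have snapped back over its ends (z of lid in the frame of case between 0.057 and 0.0622 m and horizontal distance between lid and case below 0.005 m and angle between the x axis of lid and the x axis of case, either way round below 0.06 rad and angle between the z axis of lid and the z axis of case, either way round below 0.03 rad and value of joint each of clip_a, clip_b below 0.04 rad and contact force between the fingers and lid above 0.5 N), for 0.1 s.
2. after that, one flap is folded down flat on the lid (value of joint any of flap_left, flap_right below 0.12 rad), for 0.05 s.
3. then the other flap as well (value of joint each of flap_left, flap_right below 0.12 rad), for 0.1 s.
At the end, for the whole second after the job is handed in: The lid rests home on the case (its origin 57 to 62.2 mm above the case's origin, within 5 mm of centre, within 0.06 rad in yaw and 0.03 rad of level), both clips are back within 0.04 rad of rest, both flaps are within 0.12 rad of flat, and the lid is still (all of step 3 and z of lid in the frame of case between 0.057 and 0.0622 m and horizontal distance between lid and case below 0.005 m and angle between the x axis of lid and the x axis of case, either way round below 0.06 rad and angle between the z axis of lid and the z axis of case, either way round below 0.03 rad and value of joint each of clip_a, clip_b below 0.04 rad and linear speed of lid below 0.02 m/s); the robot touches nothing.
It fails at once if the tape roll is moved by more than 25 mm (distance of tape_roll from where it was at the start of the episode above 0.025 m).
It fails at once if the carton is moved by more than 25 mm (distance of carton from where it was at the start of the episode above 0.025 m).
It fails at once if the stock bin is moved by more than 25 mm (distance of stock_bin from where it was at the start of the episode above 0.025 m).
It also fails if it takes over 54 s, if anything falls off the work surface, if the arm or the gripper's body presses on something with over 40 N, if the wrist force passes 120 N, or if a joint passes its speed limit or range.

## Working session

There is one attempt and no reset: what is moved stays moved. The work goes in short steps, Python scripts to look and compute and a tool call to move; the robot and the scene stay as the last step left them, time stands still between calls to the robot, and variables do not carry over. Pictures are saved under pics/ and viewed, and the job is handed in when it is done.

Besides the shell and the picture viewer there is one more tool, called in YAML: its name, and indented under it one key for each argument. apply_moves: Moves the arm, as the interface text tells. Its arguments: {"type":"object","properties":{"motion":{"type":"array"},"grip":{"type":"number"},"grip_force":{"type":"number"}},"required":["motion"]}

```bash
mkdir -p pics
cat > h.py <<'E'
import numpy as np, cv2
from cell import observe, read_camera, hand_in, search_frame, tip_of
def save(p,n,crop=None,s=1):
    im=p["img"][:,:,::-1]
    if crop: x0,y0,x1,y1=crop; im=im[y0:y1,x0:x1]
    if s!=1: im=cv2.resize(im,None,fx=s,fy=s,interpolation=cv2.INTER_CUBIC)
    cv2.imwrite("pics/"+n+".png",im)
def proj(p,X):
    c=np.array(p["R"])@np.array(X)+np.array(p["t"]); u=np.array(p["camera_matrix"])@c; return u[:2]/u[2]
def back(p,uv,z):
    R=np.array(p["R"]);t=np.array(p["t"]);d=R.T@np.linalg.inv(p["camera_matrix"])@np.array([uv[0],uv[1],1.]);c=-R.T@t
    return c+d*(z-c[2])/d[2]
E
python3 - <<'E'
from h import *
np.set_printoptions(precision=4,suppress=True)
o=observe();print(o)
for n in("scene","top"):
    p=read_camera(n);save(p,n+"0")
    print(n,"cam at",-np.array(p["R"]).T@p["t"])
    for q in["case","lid","rim_center","clip_a_nose","clip_b_nose","flap_left_tip","flap_right_tip","tape_roll","carton","stock_bin"]:
        for r in tip_of(q,p)[:3]: print(q,np.round(r["score"],2),np.array(r["location"]),proj(p,r["location"]))
E
```

```text
{'time': 0.0, 'qpos': array([-1.349 ,  0.3427,  1.525 ,  0.    ,  1.2754, -0.146 ]), 'qvel': array([ 0.0001,  0.0006, -0.0004,  0.0011, -0.0004, -0.0012]), 'joint_efforts': array([ -0.0002, -43.1246, -24.4217,   0.0717,   0.0561,  -0.0001]), 'tool_pos': array([ 0.1887, -0.4896,  0.2915]), 'tool_rot': array([-3.1401, -0.0002,  0.3678]), 'contact_force': array([-0.5625, -0.3018,  0.6324]), 'torque': array([-0.0348,  0.046 ,  0.0021]), 'opening': 0.09158376975985805}
scene cam at [ 1.196  -0.6935  1.0642]
case 0.95 [0.4848 0.1449 0.0051] [295.1479 193.4924]
case 0.59 [0.4996 0.4407 0.0017] [352.6502 153.0181]
lid 0.62 [ 0.6976 -0.2043  0.0012] [269.5631 299.2623]
lid 0.61 [ 0.4874 -0.1893  0.0008] [219.9513 255.0731]
rim_center 0.83 [0.4771 0.1409 0.067 ] [292.7093 178.8876]
clip_a_nose 0.55 [0.5509 0.1185 0.0794] [306.1537 190.4175]
clip_a_nose 0.47 [ 0.5229 -0.4559  0.0046] [152.2963 322.5879]
clip_b_nose 0.51 [0.4105 0.1606 0.0739] [281.2276 165.0088]
flap_left_tip 0.53 [0.497  0.2096 0.1035] [311.8748 162.1544]
flap_right_tip 0.58 [0.4619 0.0732 0.1065] [274.3672 178.1931]
tape_roll
[... 258 characters left out ...]

case 0.69 [0.4779 0.1415 0.0016] [241.4417 231.4801]
lid 0.88 [ 0.4939 -0.1897 -0.003 ] [344.0866 226.1646]
lid 0.87 [ 0.6931 -0.2038 -0.001 ] [348.0154 164.6322]
rim_center 0.65 [0.4812 0.1396 0.0701] [239.7966 230.8562]
clip_a_nose 0.5 [0.5513 0.1206 0.0798] [245.6792 207.9599]
clip_b_nose 0.6 [0.4079 0.1624 0.0764] [232.1131 254.9343]
flap_left_tip 0.49 [0.498  0.2126 0.1058] [214.2462 225.5542]
flap_right_tip 0.51 [0.7678 0.0727 0.001 ] [262.6719 141.9869]
flap_right_tip 0.5 [0.4592 0.0714 0.1033] [261.3331 238.3332]
tape_roll 0.7 [0.7648 0.0763 0.0012] [261.5611 142.8999]
carton 0.58 [0.5002 0.4399 0.0004] [149.1813 224.852 ]
stock_bin 0.97 [ 0.5273 -0.4581  0.0013] [427.5969 215.5207]
```

View pics/scene0.png

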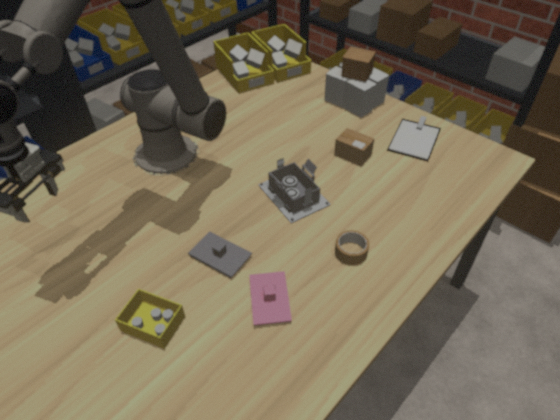

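View pics/top0.png

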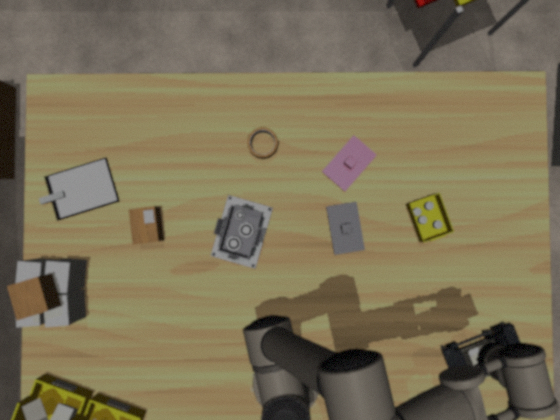

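Run:
```python
import cv2
a=cv2.imread("pics/top0.png")[130:290,200:380]
cv2.imwrite("pics/crop_t.png",cv2.resize(a,None,fx=3.7,fy=3.7,interpolation=2))
a=cv2.imread("pics/scene0.png")[130:340,180:380]
cv2.imwrite("pics/crop_s.png",cv2.resize(a,None,fx=2.8,fy=2.8,interpolation=2))
```

```text
(no output)
```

View pics/crop_t.png

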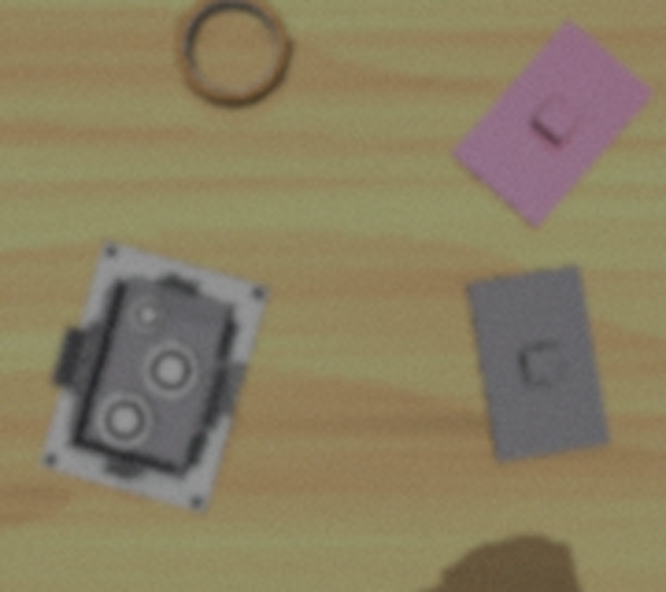

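View pics/crop_s.png

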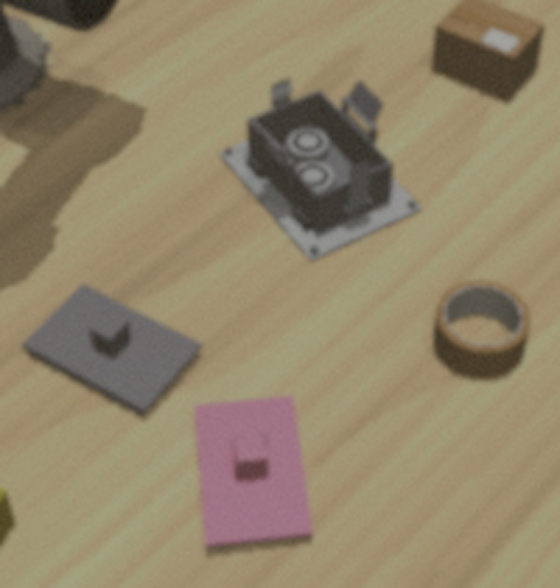

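The real lid is the grey one at top (345,228) / scene (220,254). The look-alike is the pink one at top (349,163) / scene (270,298), which I leave alone. The case is at top (241,231). Next I refine both poses with edge fits in both cameras.

```bash
cat > fit.py <<'E'
from h import *
from scipy.optimize import least_squares
from scipy.ndimage import map_coordinates, gaussian_filter
def chan(p):
    a=p["img"].astype(float); c=(a[:,:,0]-a[:,:,2])/(a.sum(2)+20); return gaussian_filter(c,0.7)
def edges(L,W,z):  # corners ccw
    return np.array([[L/2,W/2,z],[-L/2,W/2,z],[-L/2,-W/2,z],[L/2,-W/2,z]])
def pts(c,n=40):
    out=[];nor=[]
    for i in range(4):
        a,b=c[i],c[(i+1)%4]
        for s in np.linspace(.06,.94,n): out.append(a+s*(b-a))
        m=(a+b)/2; nn=np.r_[m[:2],0]; nn=nn/np.linalg.norm(nn); nor+= [nn]*n
    return np.array(out),np.array(nor)
def w(pose,P):
    c,s=np.cos(pose[2]),np.sin(pose[2]); R=np.array([[c,-s,0],[s,c,0],[0,0,1]]); return P@R.T+[pose[0],pose[1],0]
def fit(pics,c,pose,rng=6,iters=8,sel=None):
    P,N=pts(c); 
    if sel is not None: P,N=P[sel],N[sel]
    pose=np.array(pose,float); chs=[chan(p) for p in pics]
    for it in range(iters):
        obs=[]
        for p,ch in zip(pics,chs):
            W=w(pose,P); N3=w([0,0,pose[2]],N)
            for X,n,Pl in zip(W,N3,P):
                u=proj(p,X); v=proj(p,X+n*.001); d=(v-u); k=np.linalg.norm(d); d/=k
                t=np.arange(-rng,rng+.01,.25); s=map_coordinates(ch,[u[1]+t*d[1],u[0]+t*d[0]],order=1)
                g=np.gradient(s,t); i=np.argmax(g)
                if g[i]<.02 or i in(0,len(t)-1): continue
                obs.append((p,Pl,u+t[i]*d,d))
        def res(q):
            W=w(q,np.array([o[1] for o in obs])); return np.array([(proj(o[0],X)-o[2])@o[3] for o,X in zip(obs,W)])
        r=least_squares(res,pose,loss="soft_l1",f_scale=.4,x_scale=[.01,.01,.1]); pose=r.x; rng=max(2,rng-1)
    e=res(pose)
    return pose,len(obs),np.median(abs(e))
E
python3 - <<'E'
from fit import *
np.set_printoptions(precision=4,suppress=True)
p={n:read_camera(n) for n in("scene","top")}
for nm,c,g in(("plate",edges(.204,.150,.006),[.480,.141,-.29]),("plate z0",edges(.204,.150,.0),[.480,.141,-.29]),("lid",edges(.156,.098,.016),[.492,-.19,.1]),):
    for k in(["top"],["scene"],["top","scene"]): print(nm,k,*fit([p[a] for a in k],c,g))
E
```

```text
plate ['top'] [ 0.4788  0.1419 -0.2816] 151 0.24517045901922832
plate ['scene'] [ 0.4826  0.1385 -0.2785] 104 0.24560058101422116
plate ['top', 'scene'] [ 0.4794  0.1411 -0.2781] 251 0.49653238187324855
plate z0 ['top'] [ 0.4787  0.1424 -0.2817] 151 0.27239082790088953
plate z0 ['scene'] [ 0.4789  0.1427 -0.2784] 103 0.23064869675412378
plate z0 ['top', 'scene'] [ 0.4789  0.1426 -0.279 ] 254 0.250309773718022
lid ['top'] [ 0.4889 -0.1903  0.1645] 160 0.2463478624442425
lid ['scene'] [ 0.4915 -0.1928  0.1539] 160 0.24432139362449048
lid ['top', 'scene'] [ 0.49   -0.191   0.1626] 320 0.25220049674368505
```

apply_moves:
  motion:
    - {"offset":[35.3,-15.5,0],"rotation":[0,0,0]}
    - {"offset":[35.3,-15.5,0],"rotation":[0,0,0]}
    - {"offset":[35.3,-15.5,0],"rotation":[0,0,0]}
    - {"offset":[35.3,-15.5,0],"rotation":[0,0,0]}
    - {"offset":[35.3,-15.5,0],"rotation":[0,0,0]}
    - {"offset":[35.3,-15.5,0],"rotation":[0,0,0]}
    - {"offset":[35.3,-15.5,0],"rotation":[0,0,0]}
    - {"offset":[35.3,-15.5,0],"rotation":[0,0,0]}
    - {"offset":[35.3,-15.5,0],"rotation":[0,0,0]}
    - {"offset":[35.3,-15.5,0],"rotation":[0,0,0]}
    - {"offset":[35.3,-15.5,0],"rotation":[0,0,0]}
    - {"offset":[0,0,0],"rotation":[0,0,0]}
  grip: 0

```text
time: 2.2
tool_pos: [0.5021, -0.1807, 0.2916]
tool_rot: [3.137, -0.002, 0.358]
contact_force: [-0.5, 0.4, -0.8]
opening: 0.0918
```

apply_moves:
  motion:
    - {"offset":[0,0,0],"rotation":[0,0,-0.12]}
    - {"offset":[0,0,0],"rotation":[0,0,-0.12]}
    - {"offset":[0,0,0],"rotation":[0,0,-0.12]}
    - {"offset":[0,0,0],"rotation":[0,0,-0.12]}
    - {"offset":[0,0,0],"rotation":[0,0,-0.12]}
    - {"offset":[0,0,0],"rotation":[0,0,-0.12]}
    - {"offset":[0,0,0],"rotation":[0,0,-0.12]}
    - {"offset":[0,0,0],"rotation":[0,0,-0.12]}
    - {"offset":[0,0,0],"rotation":[0,0,-0.12]}
    - {"offset":[0,0,0],"rotation":[0,0,-0.12]}
    - {"offset":[0,0,0],"rotation":[0,0,-0.12]}
    - {"offset":[0,0,0],"rotation":[0,0,0]}

```text
time: 3.2
tool_pos: [0.503, -0.1784, 0.2908]
tool_rot: [3.141, 0.004, 1.737]
contact_force: [0.2, 0.3, 0.1]
opening: 0.0918
```

```bash
cat >> h.py <<'E'
from scipy.spatial.transform import Rotation as Ro
def goto(pos,yaw):
    o=observe(); R=Ro.from_euler("xyz",o["tool_rot"]); G=Ro.from_euler("xyz",[np.pi,0,yaw])
    print("t",round(o["time"],2),"pos",np.round(o["tool_pos"],4),"rot",np.round(o["tool_rot"],4),"F",np.round(o["contact_force"],1),"open",round(o["opening"],4))
    print("offset mm",np.round(R.inv().apply(np.array(pos)-o["tool_pos"])*1e3,1),"rotvec",np.round((R.inv()*G).as_rotvec(),4))
E
python3 -c "
from h import *
goto([.4895,-.1905,.12],1.733)
p=read_camera('scene');save(p,'s1');p=read_camera('top');save(p,'t1')"
```

```text
t 3.2 pos [ 0.503  -0.1784  0.2908] rot [3.1408 0.0037 1.7366] F [0.2 0.3 0.1] open 0.0918
offset mm [ -9.1 -15.5 170.8] rotvec [0.0008 0.0037 0.0036]
```

apply_moves:
  motion:
    - {"offset":[-3,-5,34],"rotation":[0,0,0]}
    - {"offset":[-3,-5,34],"rotation":[0,0,0]}
    - {"offset":[-3,-5.5,34],"rotation":[0,0,0]}
    - {"offset":[0,0,34],"rotation":[0,0,0]}
    - {"offset":[0,0,24],"rotation":[0,0,0]}
    - {"offset":[0,0,0],"rotation":[0,0,0]}

```text
time: 3.8
tool_pos: [0.4915, -0.1924, 0.1288]
tool_rot: [3.131, 0.01, 1.704]
contact_force: [-1.7, -0.1, -0.4]
opening: 0.0921
```

```bash
python3 -c "
from h import *
goto([.4895,-.1905,.09],1.733)
p=read_camera('scene');save(p,'s2',(160,200,300,320),5);p=read_camera('top');save(p,'t2',(270,150,430,290),5)"
```

```text
t 3.8 pos [ 0.4915 -0.1924  0.1288] rot [3.131  0.0104 1.7043] F [-1.7 -0.1 -0.4] open 0.0921
offset mm [ 2.6 -2.1 38.7] rotvec [ 0.0105  0.0106 -0.0287]
```

View pics/s2.png

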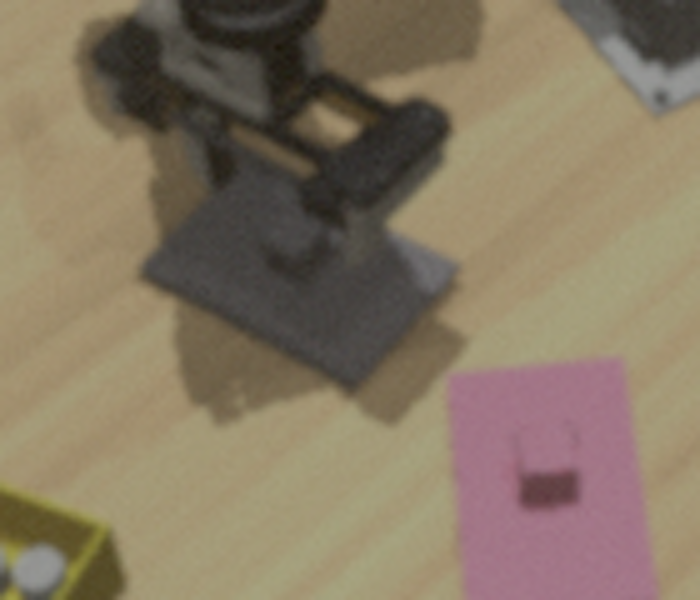

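View pics/t2.png

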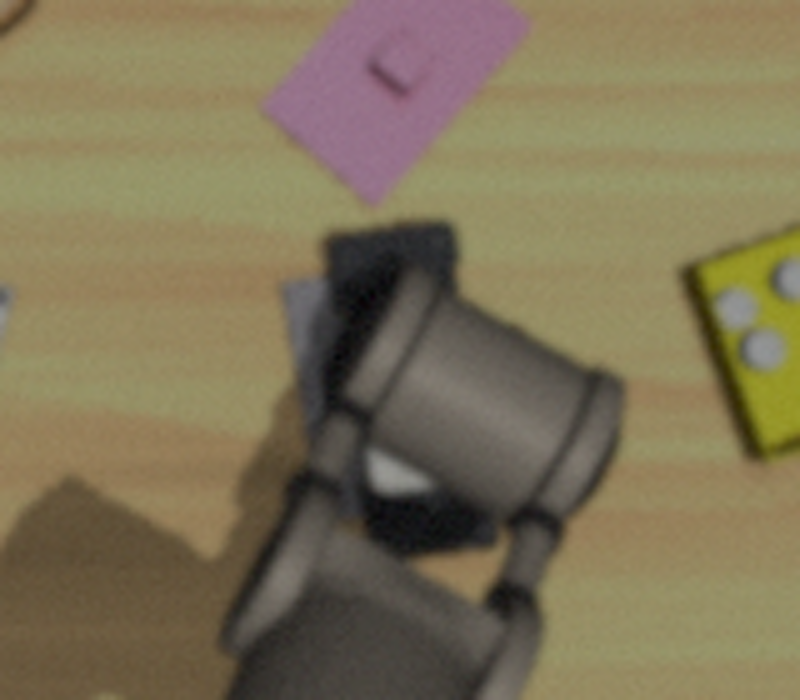

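The open jaws straddle the grey lid's block (scene crop around 300,235), aligned with its length. I go down next.

apply_moves:
  motion:
    - {"offset":[1.5,-1,12],"rotation":[0.005,0.005,-0.015]}
    - {"offset":[1,-1,10],"rotation":[0.005,0.005,-0.013]}
    - {"offset":[0,0,8],"rotation":[0,0,0]}
    - {"offset":[0,0,3],"rotation":[0,0,0]}
    - {"offset":[0,0,0],"rotation":[0,0,0]}

```text
time: 4.32
tool_pos: [0.4951, -0.1929, 0.1031]
tool_rot: [3.128, 0.011, 1.734]
contact_force: [0.1, 0.2, 0.0]
opening: 0.0918
```

```bash
python3 -c "
from h import *
goto([.4895,-.1905,.089],1.733)"
```

```text
t 4.32 pos [ 0.4951 -0.1929  0.1031] rot [3.1275 0.0111 1.7341] F [0.1 0.2 0. ] open 0.0918
offset mm [ 3.5 -5.4 14. ] rotvec [0.0141 0.0111 0.0012]
```

apply_moves:
  motion:
    - {"offset":[3.5,-5,7],"rotation":[0.014,0.011,0]}
    - {"offset":[0,0,5],"rotation":[0,0,0]}
    - {"offset":[0,0,0],"rotation":[0,0,0]}

```text
time: 4.57
tool_pos: [0.4897, -0.1903, 0.0907]
tool_rot: [-3.142, 0.0, 1.734]
contact_force: [-0.3, 0.4, -0.2]
opening: 0.0918
```

```bash
python3 -c "
from h import *
goto([.4895,-.1905,.089],1.733)"
```

```text
t 4.57 pos [ 0.4897 -0.1903  0.0907] rot [-3.1416e+00  2.0000e-04  1.7340e+00] F [-0.3  0.4 -0.2] open 0.0918
offset mm [-0.2 -0.2  1.7] rotvec [-0.      0.0002  0.001 ]
```

Good. I close on the block.

apply_moves:
  motion:
    - {"offset":[0,0,1.5],"rotation":[0,0,0]}
    - {"offset":[0,0,0],"rotation":[0,0,0]}
    - {"offset":[0,0,0],"rotation":[0,0,0]}
    - {"offset":[0,0,0],"rotation":[0,0,0]}
    - {"offset":[0,0,0],"rotation":[0,0,0]}
    - {"offset":[0,0,0],"rotation":[0,0,0]}
    - {"offset":[0,0,0],"rotation":[0,0,0]}
    - {"offset":[0,0,0],"rotation":[0,0,0]}
  grip: 1
  grip_force: 50

```text
time: 5.23
tool_pos: [0.4901, -0.1904, 0.0896]
tool_rot: [3.141, 0.001, 1.734]
contact_force: [0.0, -0.1, 0.7]
opening: 0.0428
```

```bash
python3 -c "
from h import *
goto([.4895,-.1905,.24],1.733)"
```

```text
t 5.23 pos [ 0.4901 -0.1904  0.0896] rot [3.1407e+00 9.0000e-04 1.7339e+00] F [ 0.  -0.1  0.7] open 0.0428
offset mm [-1.000e-01 -4.000e-01 -1.504e+02] rotvec [0.0009 0.0009 0.0009]
```

apply_moves:
  motion:
    - {"offset":[0,0,0],"rotation":[0,0,0]}
    - {"offset":[0,0,0],"rotation":[0,0,0]}
    - {"offset":[0,0,0],"rotation":[0,0,0]}
    - {"offset":[0,0,0],"rotation":[0,0,0]}
    - {"offset":[0,0,0],"rotation":[0,0,0]}

```text
time: 5.65
tool_pos: [0.4901, -0.1905, 0.0897]
tool_rot: [3.14, 0.001, 1.734]
contact_force: [-0.3, -0.4, -0.4]
opening: 0.0277
```

apply_moves:
  motion:
    - {"offset":[0,0,-20],"rotation":[0,0,0]}
    - {"offset":[0,0,-36],"rotation":[0,0,0]}
    - {"offset":[0,0,-36],"rotation":[0,0,0]}
    - {"offset":[0,0,-36],"rotation":[0,0,0]}
    - {"offset":[0,0,-36],"rotation":[0,0,0]}
    - {"offset":[0,0,-16],"rotation":[0,0,0]}
    - {"offset":[0,0,0],"rotation":[0,0,0]}

```text
time: 6.23
tool_pos: [0.4878, -0.1892, 0.2736]
tool_rot: [-3.133, -0.007, 1.734]
contact_force: [1.1, -0.6, -2.3]
opening: 0.0279
```

apply_moves:
  motion:
    - {"offset":[25,3.5,0],"rotation":[0,0,0]}
    - {"offset":[35,4.5,0],"rotation":[0,0,0]}
    - {"offset":[35,4.5,0],"rotation":[0,0,0]}
    - {"offset":[35,4.5,0],"rotation":[0,0,0]}
    - {"offset":[35,4.5,0],"rotation":[0,0,0]}
    - {"offset":[35,4.5,0],"rotation":[0,0,0]}
    - {"offset":[35,4.5,0],"rotation":[0,0,0]}
    - {"offset":[35,4.5,0],"rotation":[0,0,0]}
    - {"offset":[35,4.5,0],"rotation":[0,0,0]}
    - {"offset":[20,3.5,0],"rotation":[0,0,0]}
    - {"offset":[0,0,0],"rotation":[0,0,0]}

```text
time: 7.15
tool_pos: [0.4717, 0.1506, 0.2587]
tool_rot: [-3.113, -0.009, 1.726]
contact_force: [1.0, -0.3, -2.7]
opening: 0.0276
```

apply_moves:
  motion:
    - {"offset":[0,0,0],"rotation":[0,0,0.1]}
    - {"offset":[0,0,0],"rotation":[0,0,0.1]}
    - {"offset":[0,0,0],"rotation":[0,0,0.1]}
    - {"offset":[0,0,0],"rotation":[0,0,0.1]}
    - {"offset":[0,0,0],"rotation":[0,0,0]}
    - {"offset":[0,0,0],"rotation":[0,0,0]}

```text
time: 7.65
tool_pos: [0.4677, 0.1496, 0.2491]
tool_rot: [-3.098, 0.011, 1.315]
contact_force: [1.0, 0.1, -2.5]
opening: 0.0274
```

```bash
python3 -c "
from h import *
goto([.479,.1415,.24],1.291)"
```

```text
t 7.65 pos [0.4677 0.1496 0.2491] rot [-3.0976  0.0108  1.3154] F [ 1.   0.1 -2.5] open 0.0274
offset mm [-4.9 13.4  8.6] rotvec [-0.0438  0.0114  0.0241]
```

apply_moves:
  motion:
    - {"offset":[-5,13,2],"rotation":[-0.044,0.011,0.024]}
    - {"offset":[0,0,0],"rotation":[0,0,0]}
    - {"offset":[0,0,0],"rotation":[0,0,0]}

```text
time: 7.9
tool_pos: [0.4781, 0.1401, 0.2444]
tool_rot: [-3.138, 0.002, 1.298]
contact_force: [-0.1, 1.0, -1.5]
opening: 0.0279
```

```bash
python3 -c "
from h import *
goto([.479,.1415,.24],1.291)
p=read_camera('scene');save(p,'s3',(220,80,380,220),5);p=read_camera('top');save(p,'t3',(160,150,320,290),5)"
```

```text
t 7.9 pos [0.4781 0.1401 0.2444] rot [-3.1383e+00  2.1000e-03  1.2978e+00] F [-0.1  1.  -1.5] open 0.0279
offset mm [1.6 0.5 4.4] rotvec [-0.0033  0.0022  0.0068]
```

View pics/s3.png

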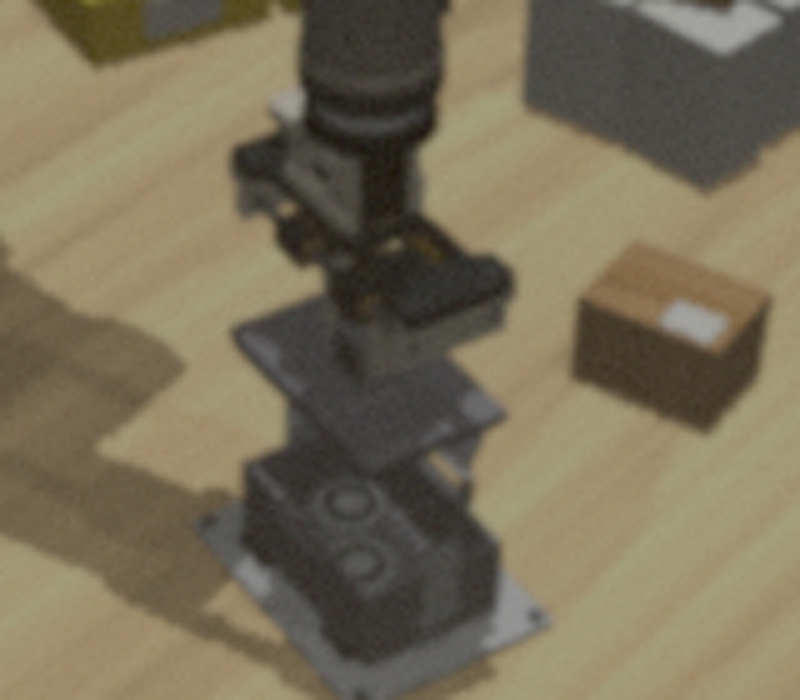

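View pics/t3.png

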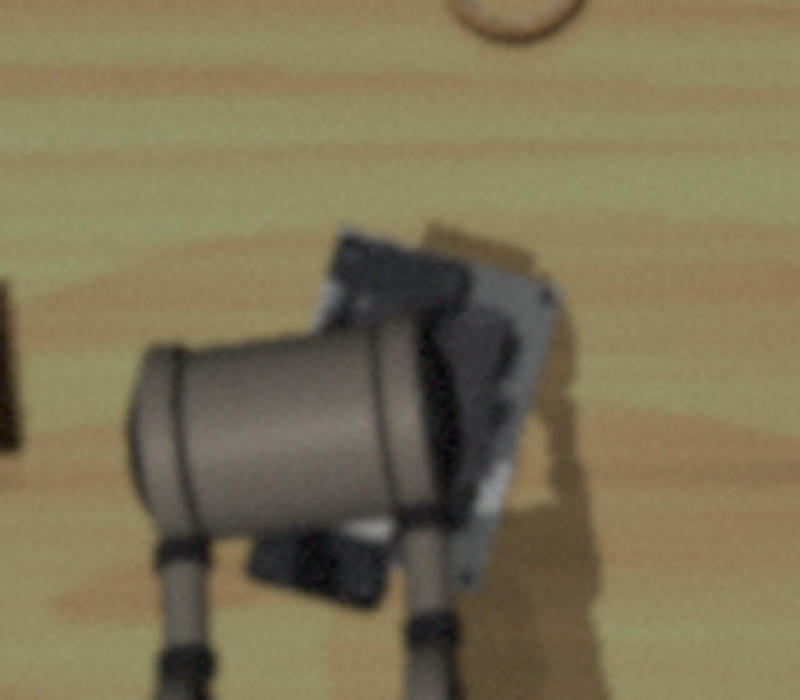

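```bash
cat > fit2.py <<'E'
from fit import *
def hull(p,V,q): 
    u=np.array([proj(p,X) for X in w(q,V)],np.float32); return cv2.convexHull(u).reshape(-1,2)
def box(L,W,z0,z1): return np.array([[a*L/2,b*W/2,z] for a in(1,-1) for b in(1,-1) for z in(z0,z1)])
def fit2(pics,V,q,rng=5,iters=8):
    q=np.array(q,float); chs=[chan(p) for p in pics]
    for it in range(iters):
        obs=[]
        for k,(p,ch) in enumerate(zip(pics,chs)):
            H=hull(p,V,q); cen=H.mean(0)
            for i in range(len(H)):
                a,b=H[i],H[(i+1)%len(H)]; l=np.linalg.norm(b-a)
                if l<5: continue
                d=np.array([b[1]-a[1],a[0]-b[0]])/l
                if d@((a+b)/2-cen)<0: d=-d
                for s in np.linspace(2.5/l,1-2.5/l,max(3,int(l))):
                    u=a+s*(b-a); t=np.arange(-rng,rng+.01,.2)
                    g=np.gradient(map_coordinates(ch,[u[1]+t*d[1],u[0]+t*d[0]],order=1),t); i2=np.argmax(g)
                    if g[i2]<.02 or i2 in(0,len(t)-1): continue
                    obs.append((k,u+t[i2]*d))
        def res(q):
            Hs=[hull(p,V,q) for p in pics]
            return np.array([cv2.pointPolygonTest(Hs[k].reshape(-1,1,2),(float(u[0]),float(u[1])),True) for k,u in obs])
        r=least_squares(res,q,loss="soft_l1",f_scale=.3,x_scale=[.01,.01,.1],diff_step=1e-3); q=r.x; rng=max(1.6,rng-1)
    return q,len(obs),np.median(abs(res(q)))
E
python3 - <<'E'
from fit2 import *
np.set_printoptions(precision=4,suppress=True)
P={}
for n in("scene","top"):
    P[n]=dict(read_camera(n)); P[n]["img"]=cv2.imread(f"pics/{n}0.png")[:,:,::-1]
lid=np.vstack([box(.136,.086,0,.006),box(.148,.098,.006,.006),box(.156,.098,.014,.018)])
for nm,V,g in(("plate",box(.204,.15,0,.006),[.479,.1415,-.28]),("lid",lid,[.489,-.1905,.162])):
    for k in(["top"],["scene"],["top","scene"]): print(nm,k,*fit2([P[a] for a in k],V,g))
E
```

```text
plate ['top'] [ 0.4788  0.1419 -0.281 ] 205 0.20576194518478388
plate ['scene'] [ 0.4793  0.1419 -0.2819] 119 0.19676913902925172
plate ['top', 'scene'] [ 0.4789  0.1419 -0.2806] 325 0.19756804116472038
lid ['top'] [ 0.4892 -0.1905  0.1615] 155 0.1999951774228895
lid ['scene'] [ 0.4911 -0.1906  0.1607] 156 0.40520988493682103
lid ['top', 'scene'] [ 0.49   -0.1904  0.1614] 310 0.3999996214428475
```

apply_moves:
  motion:
    - {"offset":[1.5,0.5,10],"rotation":[-0.003,0.002,0.007]}
    - {"offset":[0,0,14],"rotation":[0,0,0]}
    - {"offset":[0,0,14],"rotation":[0,0,0]}
    - {"offset":[0,0,14],"rotation":[0,0,0]}
    - {"offset":[0,0,0],"rotation":[0,0,0]}
    - {"offset":[0,0,0],"rotation":[0,0,0]}

```text
time: 8.6
tool_pos: [0.4797, 0.1434, 0.1931]
tool_rot: [3.139, -0.002, 1.295]
contact_force: [0.2, 0.2, -1.6]
opening: 0.0276
```

```bash
python3 -c "
from h import *
goto([.479,.1419,.170],1.290)"
```

```text
t 8.6 pos [0.4797 0.1434 0.1931] rot [ 3.1387e+00 -2.1000e-03  1.2951e+00] F [ 0.2  0.2 -1.6] open 0.0276
offset mm [-1.6 -0.3 23.1] rotvec [ 0.0029 -0.0021  0.0051]
```

apply_moves:
  motion:
    - {"offset":[-1.5,-0.3,8],"rotation":[0.003,-0.002,0.005]}
    - {"offset":[0,0,8],"rotation":[0,0,0]}
    - {"offset":[0,0,3],"rotation":[0,0,0]}
    - {"offset":[0,0,0],"rotation":[0,0,0]}

```text
time: 8.93
tool_pos: [0.4799, 0.1423, 0.1746]
tool_rot: [3.139, -0.001, 1.291]
contact_force: [0.6, -0.1, -2.3]
opening: 0.0274
```

```bash
python3 -c "
from h import *
goto([.479,.1419,.165],1.290)
p=read_camera('scene');save(p,'s4',(240,110,350,210),7);p=read_camera('top');save(p,'t4',(180,180,300,280),6)"
```

```text
t 8.93 pos [0.4799 0.1423 0.1746] rot [ 3.1390e+00 -1.3000e-03  1.2905e+00] F [ 0.6 -0.1 -2.3] open 0.0274
offset mm [-0.6 -0.8  9.5] rotvec [ 0.0026 -0.0013  0.0005]
```

View pics/s4.png

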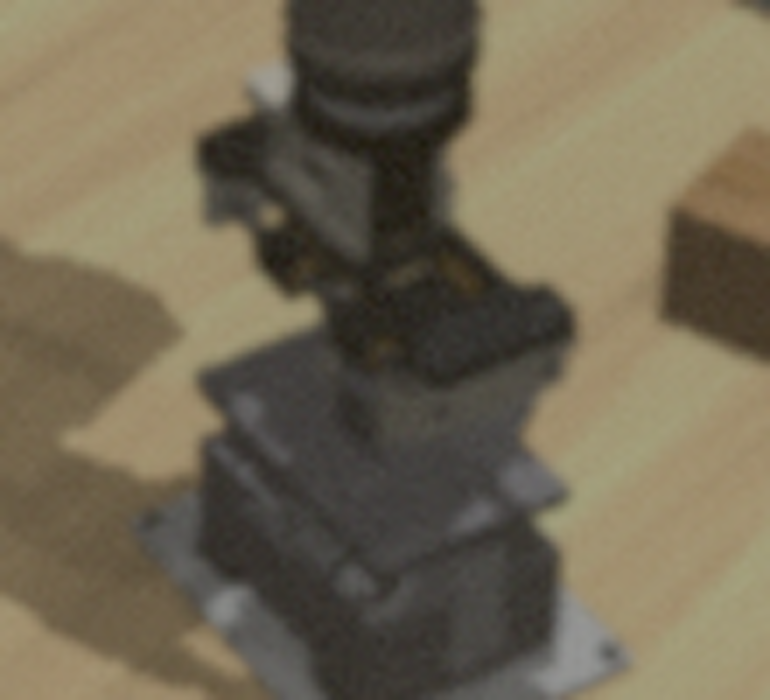

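View pics/t4.png

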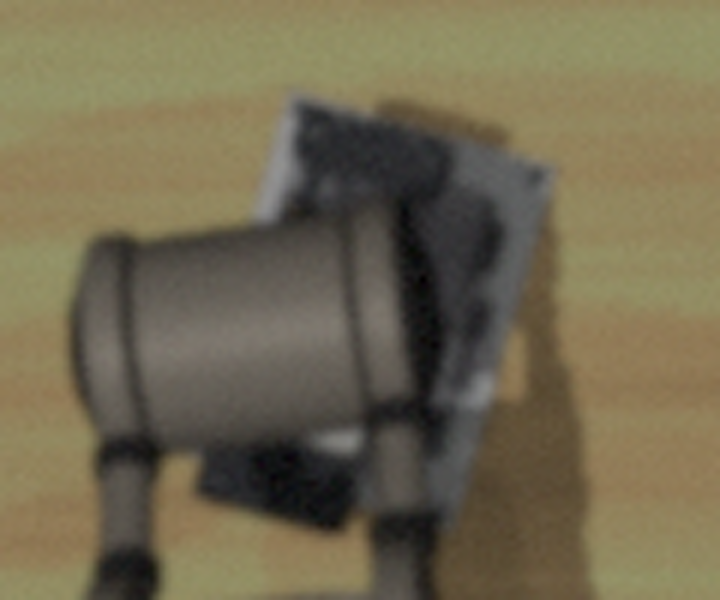

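The lid hangs level and square over the case (scene crop, lid front corner at 385,575 above the case corner). I keep lowering it and watch the force.

apply_moves:
  motion:
    - {"offset":[-0.6,-0.8,3],"rotation":[0.003,-0.001,0]}
    - {"offset":[0,0,4],"rotation":[0,0,0]}
    - {"offset":[0,0,0],"rotation":[0,0,0]}
    - {"offset":[0,0,0],"rotation":[0,0,0]}

```text
time: 9.37
tool_pos: [0.4796, 0.142, 0.1683]
tool_rot: [3.14, -0.001, 1.291]
contact_force: [0.1, 0.2, -1.3]
opening: 0.028
```

```bash
python3 -c "
from h import *
goto([.479,.1419,.1497],1.290)"
```

```text
t 9.37 pos [0.4796 0.142  0.1683] rot [ 3.1400e+00 -1.3000e-03  1.2905e+00] F [ 0.1  0.2 -1.3] open 0.028
offset mm [-0.3 -0.6 18.6] rotvec [ 0.0016 -0.0013  0.0005]
```

apply_moves:
  motion:
    - {"offset":[-0.3,-0.6,3],"rotation":[0.002,-0.001,0]}
    - {"offset":[0,0,3],"rotation":[0,0,0]}
    - {"offset":[0,0,0],"rotation":[0,0,0]}
    - {"offset":[0,0,0],"rotation":[0,0,0]}
  grip_force: 60

```text
time: 9.7
tool_pos: [0.4799, 0.1419, 0.1627]
tool_rot: [3.139, -0.001, 1.291]
contact_force: [0.6, 0.5, 1.2]
opening: 0.0273
```

```bash
python3 -c "
from h import *
goto([.479,.1419,.1497],1.290)"
```

```text
t 9.7 pos [0.4799 0.1419 0.1627] rot [ 3.1392e+00 -1.4000e-03  1.2905e+00] F [0.6 0.5 1.2] open 0.0273
offset mm [-0.3 -0.9 12.9] rotvec [ 0.0024 -0.0014  0.0005]
```

apply_moves:
  motion:
    - {"offset":[-0.3,-1,3],"rotation":[0.002,-0.001,0]}
    - {"offset":[0,0,3],"rotation":[0,0,0]}
    - {"offset":[0,0,3],"rotation":[0,0,0]}

```text
time: 9.95
tool_pos: [0.4812, 0.1421, 0.1566]
tool_rot: [3.134, -0.003, 1.291]
contact_force: [-1.7, -1.3, 10.7]
opening: 0.0274
```

```bash
python3 -c "
from h import *
goto([.479,.1419,.1497],1.290)"
```

```text
t 9.95 pos [0.4812 0.1421 0.1566] rot [ 3.1341 -0.0032  1.2906] F [-1.7 -1.3 10.7] open 0.0274
offset mm [-0.9 -2.1  6.9] rotvec [ 0.0075 -0.0032  0.0006]
```

apply_moves:
  motion:
    - {"offset":[-0.8,-2.5,2.5],"rotation":[0.008,-0.003,0]}
    - {"offset":[-0.5,-1.5,3],"rotation":[0.006,-0.002,0]}
    - {"offset":[0,-1,3],"rotation":[0.005,-0.002,0]}

```text
time: 10.2
tool_pos: [0.4782, 0.1427, 0.1497]
tool_rot: [-3.137, 0.001, 1.291]
contact_force: [-0.4, -0.9, 10.8]
opening: 0.0278
```

```bash
python3 -c "
from h import *
goto([.479,.1419,.1497],1.290)"
```

```text
t 10.2 pos [0.4782 0.1427 0.1497] rot [-3.1367e+00  7.0000e-04  1.2905e+00] F [-0.4 -0.9 10.8] open 0.0278
offset mm [-0.5  1.   0. ] rotvec [-0.0049  0.0007  0.0005]
```

apply_moves:
  motion:
    - {"offset":[-0.3,0.5,3],"rotation":[-0.005,0,0]}
    - {"offset":[0,0,4],"rotation":[0,0,0]}
    - {"offset":[0,0,4],"rotation":[0,0,0]}

```text
time: 10.45
tool_pos: [0.4778, 0.1428, 0.1495]
tool_rot: [3.139, -0.0, 1.292]
contact_force: [-11.4, -4.1, 43.4]
opening: 0.0275
```

```bash
python3 -c "
from h import *
goto([.479,.1419,.1497],1.290)
for n,c in(('scene',(240,110,350,210)),('top',(180,180,300,280))):
    p=read_camera(n);save(p,n+'5',c,6.5)
    for q in('lid','case','clip_a_nose','clip_b_nose'):
        for r in tip_of(q,p)[:2]:print(n,q,round(r['score'],2),np.round(r['location'],4))
"
```

```text
t 10.45 pos [0.4778 0.1428 0.1495] rot [ 3.1391e+00 -3.0000e-04  1.2917e+00] F [-11.4  -4.1  43.4] open 0.0275
offset mm [-0.5  1.4 -0.2] rotvec [ 0.0025 -0.0003  0.0017]
scene lid 0.92 [0.4778 0.1435 0.0604]
scene lid 0.8 [ 0.6962 -0.205   0.0039]
scene case 0.62 [0.4812 0.1443 0.0005]
scene clip_a_nose 0.53 [0.55   0.1235 0.0761]
scene clip_b_nose 0.42 [0.4095 0.1619 0.0756]
top lid 0.7 [0.4836 0.1433 0.0548]
top lid 0.66 [ 0.6944 -0.2018 -0.0028]
top case 0.72 [0.4816 0.1417 0.0007]
top clip_a_nose 0.49 [7.653e-01 7.390e-02 6.000e-04]
top clip_a_nose 0.26 [ 0.5255 -0.4573  0.0014]
```

View pics/scene5.png

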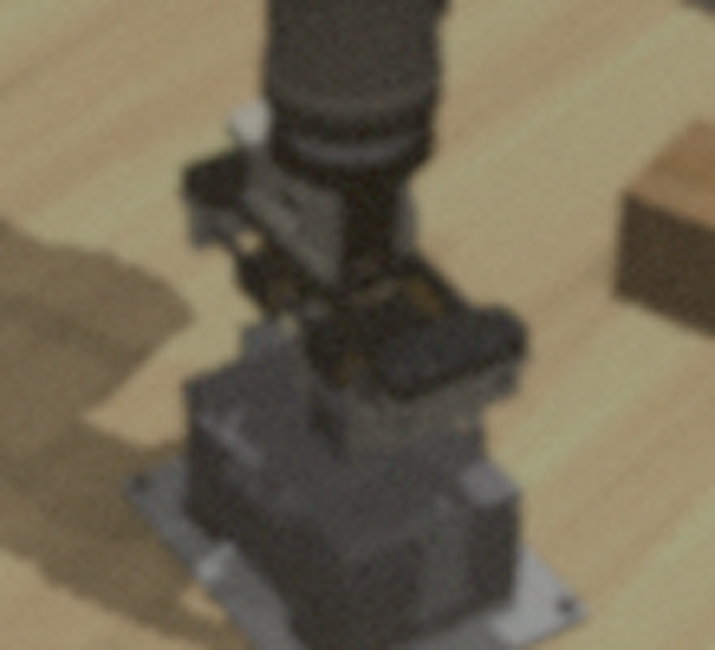

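Pressed to 43 N and stopped hard at TCP z 0.1495, which is the home height. I relax the push, recentre a little, and hold still.

apply_moves:
  motion:
    - {"offset":[0,1.5,0],"rotation":[0.002,0,0]}
    - {"offset":[0,1,0.5],"rotation":[0,0,0]}
    - {"offset":[0,0,0],"rotation":[0,0,0]}
    - {"offset":[0,0,0],"rotation":[0,0,0]}
    - {"offset":[0,0,0],"rotation":[0,0,0]}

```text
time: 11.37
tool_pos: [0.4787, 0.142, 0.1496]
tool_rot: [-3.14, 0.001, 1.292]
contact_force: [-1.6, -0.4, 7.1]
opening: 0.0279
```

```bash
python3 -c "
from h import *
goto([.479,.1419,.1497],1.290)"
```

```text
t 11.37 pos [0.4787 0.142  0.1496] rot [-3.1397e+00  5.0000e-04  1.2918e+00] F [-1.6 -0.4  7.1] open 0.0279
offset mm [-0.   0.3 -0.1] rotvec [-0.0019  0.0006  0.0018]
```

apply_moves:
  motion:
    - {"offset":[0,0,0],"rotation":[0,0,0]}
    - {"offset":[0,0,0],"rotation":[0,0,0]}
    - {"offset":[0,0,0],"rotation":[0,0,0]}
    - {"offset":[0,0,0],"rotation":[0,0,0]}
  grip: 0.5

```text
time: 11.7
tool_pos: [0.4783, 0.142, 0.1479]
tool_rot: [-3.137, 0.002, 1.292]
contact_force: [0.2, 1.1, -0.3]
opening: 0.0448
```

apply_moves:
  motion:
    - {"offset":[0,0,-8],"rotation":[0,0,0]}
    - {"offset":[0,0,-20],"rotation":[0,0,0]}
    - {"offset":[0,0,-30],"rotation":[0,0,0]}
    - {"offset":[0,0,-30],"rotation":[0,0,0]}
    - {"offset":[0,0,-20],"rotation":[0,0,0]}
    - {"offset":[0,0,0],"rotation":[0,0,0]}

```text
time: 12.2
tool_pos: [0.4777, 0.1418, 0.26]
tool_rot: [-3.13, 0.005, 1.292]
contact_force: [0.5, 1.3, 0.2]
opening: 0.046
```

```bash
python3 -c "
from h import *
goto([.479,.1419,.26],1.290)
for n,c in(('scene',(240,110,350,210)),('top',(180,180,300,280))):
    p=read_camera(n);save(p,n+'6',c,6.5)
    for q in('lid','clip_a_nose','clip_b_nose','flap_left_tip','flap_right_tip'):
        for r in tip_of(q,p)[:2]:print(n,q,round(r['score'],2),np.round(r['location'],4))
"
```

```text
t 12.2 pos [0.4777 0.1418 0.26  ] rot [-3.1303  0.0049  1.2917] F [0.5 1.3 0.2] open 0.046
offset mm [ 0.4  1.2 -0. ] rotvec [-0.0113  0.0049  0.0017]
scene lid 0.74 [0.4804 0.1417 0.0608]
scene lid 0.66 [ 0.6983 -0.2049  0.0033]
scene clip_a_nose 0.5 [0.5534 0.1216 0.0773]
scene clip_b_nose 0.41 [0.4106 0.1612 0.0761]
scene flap_left_tip 0.53 [0.4968 0.2121 0.1051]
scene flap_left_tip 0.26 [0.4114 0.1618 0.0752]
scene flap_right_tip 0.49 [0.4571 0.0748 0.1099]
top lid 0.72 [ 0.6945 -0.1997  0.    ]
top lid 0.49 [0.4797 0.1431 0.0576]
top clip_b_nose 0.39 [0.4806 0.1402 0.002 ]
top flap_right_tip 0.52 [0.4583 0.0723 0.1093]
```

View pics/scene6.png

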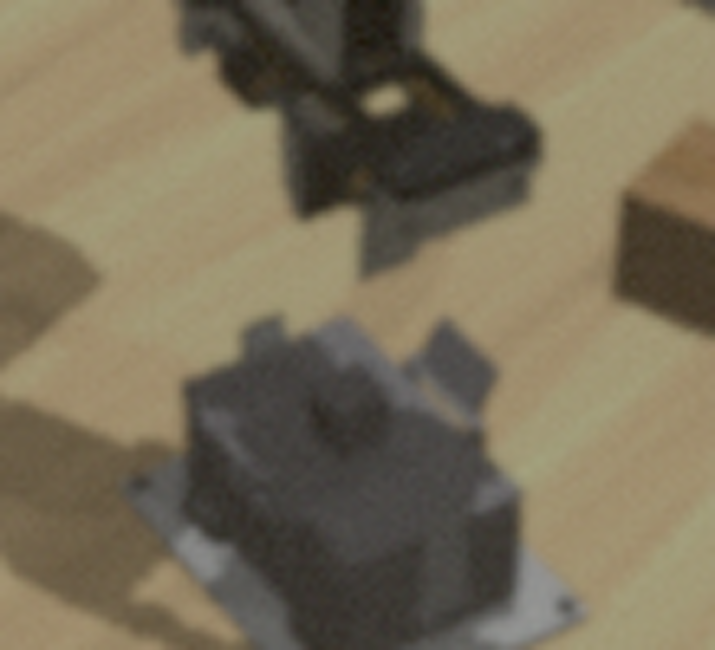

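View pics/top6.png

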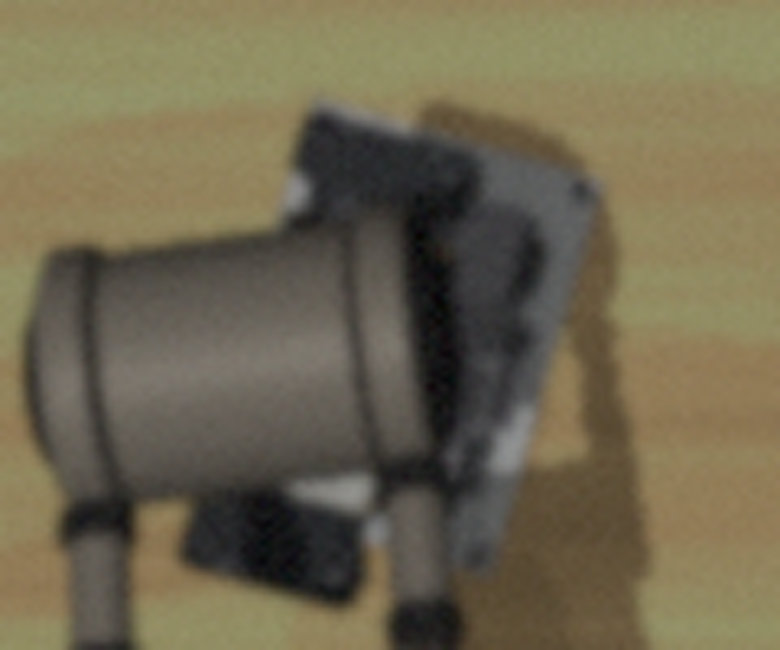

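The lid sits flush in the case (scene crop, block at 345,405), with both flaps leaning out: left at (450,370), right at about (215,430). Flap tip angles come to about 2.2 and 2.1 rad. I close the fingers and move outside the left flap.

apply_moves:
  motion:
    - {"offset":[25,1,0],"rotation":[-0.01,0.005,0]}
    - {"offset":[30,0,0],"rotation":[0,0,0]}
    - {"offset":[30,0,0],"rotation":[0,0,0]}
    - {"offset":[20,0,0],"rotation":[0,0,0]}
    - {"offset":[0,0,0],"rotation":[0,0,0]}
    - {"offset":[0,0,0],"rotation":[0,0,0]}
  grip: 1
  grip_force: 20

```text
time: 13.3
tool_pos: [0.5072, 0.2454, 0.2535]
tool_rot: [-3.132, 0.004, 1.289]
contact_force: [0.4, 0.2, -1.8]
opening: 0.0105
```

```bash
cat >> h.py <<'E'
def case(): # tool in case frame mm
    o=observe(); d=np.array(o["tool_pos"])-[.479,.1419,0]; a=-.281
    print("case x,y, tip z mm",np.round([1e3*(d[0]*np.cos(a)+d[1]*np.sin(a)),1e3*(-d[0]*np.sin(a)+d[1]*np.cos(a)),1e3*o["tool_pos"][2]-66],1))
E
python3 -c "
from h import *
case();goto([.479+.1*.277,.1419+.1*.961,.161],1.290)"
```

```text
case x,y, tip z mm [ -1.6 107.3 187.5]
t 13.3 pos [0.5072 0.2454 0.2535] rot [-3.1321  0.0041  1.2888] F [ 0.4  0.2 -1.8] open 0.0105
offset mm [-6.9  2.5 92.5] rotvec [-0.0095  0.0041 -0.0012]
```

apply_moves:
  motion:
    - {"offset":[-3,2,25],"rotation":[-0.009,0.004,0]}
    - {"offset":[-3,0,30],"rotation":[0,0,0]}
    - {"offset":[0,0,25],"rotation":[0,0,0]}
    - {"offset":[0,0,8],"rotation":[0,0,0]}
    - {"offset":[0,0,0],"rotation":[0,0,0]}
    - {"offset":[0,0,0],"rotation":[0,0,0]}

```text
time: 13.8
tool_pos: [0.5074, 0.2356, 0.1646]
tool_rot: [3.139, -0.001, 1.288]
contact_force: [-0.7, -0.3, -0.1]
opening: 0.0004
```

```bash
python3 -c "
from h import *
case();goto([.479+.1*.277,.1419+.1*.961,.161],1.290)"
```

```text
case x,y, tip z mm [ 1.3 97.9 98.6]
t 13.8 pos [0.5074 0.2356 0.1646] rot [ 3.1389e+00 -6.0000e-04  1.2876e+00] F [-0.7 -0.3 -0.1] open 0.0004
offset mm [ 2.1 -1.4  3.6] rotvec [ 0.0027 -0.0006 -0.0024]
```

apply_moves:
  motion:
    - {"offset":[0,0,4],"rotation":[0.002,0,0]}
    - {"offset":[-6,0,0],"rotation":[0,0,0]}
    - {"offset":[-8,0,0],"rotation":[0,0,0]}
    - {"offset":[-8,0,0],"rotation":[0,0,0]}
    - {"offset":[-8,0,0],"rotation":[0,0,0]}
    - {"offset":[-6,0,0],"rotation":[0,0,0]}
    - {"offset":[0,0,0],"rotation":[0,0,0]}

```text
time: 14.38
tool_pos: [0.4989, 0.1978, 0.1663]
tool_rot: [3.132, -0.007, 1.287]
contact_force: [0.6, 0.8, 0.2]
opening: 0.0004
```

```bash
python3 -c "
from h import *
case();goto([.479+.04*.277,.1419+.04*.961,.163],1.290)"
```

```text
case x,y, tip z mm [  3.6  59.2 100.3]
t 14.38 pos [0.4989 0.1978 0.1663] rot [ 3.1321 -0.0069  1.2871] F [0.6 0.8 0.2] open 0.0004
offset mm [-19.3  -3.6   3.2] rotvec [ 0.0095 -0.0069 -0.0029]
```

apply_moves:
  motion:
    - {"offset":[-5,-1.5,2],"rotation":[0.005,-0.004,0]}
    - {"offset":[-6,-1,2],"rotation":[0.004,-0.003,0]}
    - {"offset":[-6,-1,1],"rotation":[0,0,0]}
    - {"offset":[-3,0,0],"rotation":[0,0,0]}
    - {"offset":[0,0,0],"rotation":[0,0,0]}

```text
time: 14.8
tool_pos: [0.4894, 0.1772, 0.1612]
tool_rot: [3.141, 0.0, 1.287]
contact_force: [0.4, -0.9, 1.2]
opening: 0.0008
```

```bash
python3 -c "
from h import *
case();goto([.479+.038*.277,.1419+.038*.961,.149],1.290)
p=read_camera('scene');save(p,'s7',(240,110,350,210),6.5)"
```

```text
case x,y, tip z mm [ 0.2 36.8 95.2]
t 14.8 pos [0.4894 0.1772 0.1612] rot [3.1407e+00 4.0000e-04 1.2866e+00] F [ 0.4 -0.9  1.2] open 0.0008
offset mm [ 1.2 -0.2 12.2] rotvec [ 0.0009  0.0004 -0.0034]
```

View pics/s7.png

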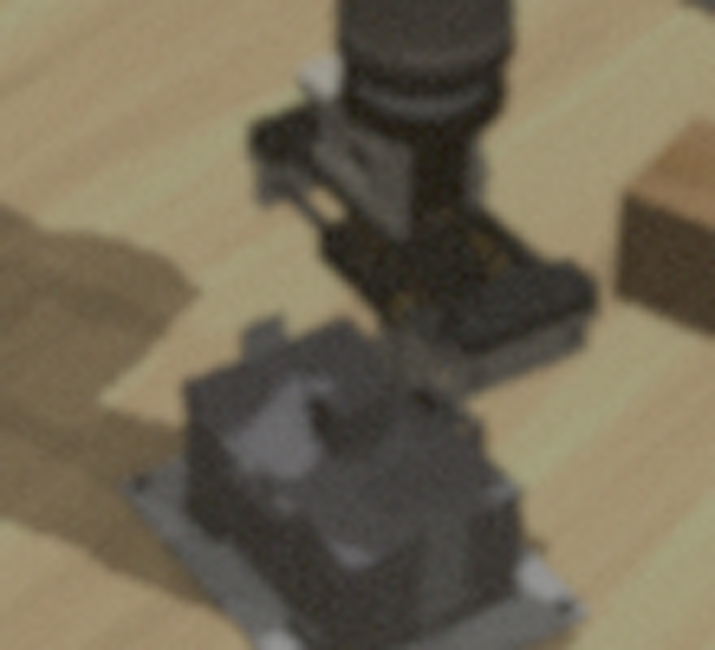

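The left flap is tipped inward under the fingers (around 420,390). I press down.

apply_moves:
  motion:
    - {"offset":[-0.5,0,4],"rotation":[0,0,0]}
    - {"offset":[0,0,4],"rotation":[0,0,0]}
    - {"offset":[0,0,4],"rotation":[0,0,0]}
    - {"offset":[0,0,3],"rotation":[0,0,0]}
    - {"offset":[0,0,1],"rotation":[0,0,0]}

```text
time: 15.27
tool_pos: [0.4896, 0.1767, 0.1483]
tool_rot: [3.138, 0.001, 1.288]
contact_force: [-5.5, -2.0, 15.7]
opening: 0.0008
```

```bash
python3 -c "
from h import *
case();goto([.479+.038*.277,.1419+.038*.961,.149],1.290)"
```

```text
case x,y, tip z mm [ 0.5 36.4 82.3]
t 15.27 pos [0.4896 0.1767 0.1483] rot [3.1384e+00 7.0000e-04 1.2877e+00] F [-5.5 -2.  15.7] open 0.0008
offset mm [ 1.6 -0.5 -0.7] rotvec [ 0.0032  0.0007 -0.0023]
```

Flat at tip height 82 mm with 16 N. I lift, cross over, and do the right flap.

apply_moves:
  motion:
    - {"offset":[0,0,-10],"rotation":[0,0,0]}
    - {"offset":[0,0,-25],"rotation":[0,0,0]}
    - {"offset":[0,0,-30],"rotation":[0,0,0]}
    - {"offset":[0,0,-20],"rotation":[0,0,0]}
    - {"offset":[-15,0,-5],"rotation":[0,0,0]}
    - {"offset":[-30,0,0],"rotation":[0,0,0]}
    - {"offset":[-30,0,0],"rotation":[0,0,0]}
    - {"offset":[-30,0,0],"rotation":[0,0,0]}
    - {"offset":[-25,0,0],"rotation":[0,0,0]}
    - {"offset":[-8,0,0],"rotation":[0,0,0]}
    - {"offset":[0,0,0],"rotation":[0,0,0]}

```text
time: 16.18
tool_pos: [0.4493, 0.0427, 0.2387]
tool_rot: [3.141, 0.001, 1.294]
contact_force: [-0.8, 0.2, 0.2]
opening: 0.0004
```

```bash
python3 -c "
from h import *
case();goto([.479-.1*.277,.1419-.1*.961,.161],1.290)
p=read_camera('scene');save(p,'s8',(240,110,350,210),6.5)
for q in ('flap_left_tip','flap_right_tip'):
  for r in tip_of(q,p)[:2]:print(q,round(r['score'],2),np.round(r['location'],4))"
```

```text
case x,y, tip z mm [  -1.1 -103.5  172.7]
t 16.18 pos [0.4493 0.0427 0.2387] rot [3.1410e+00 8.0000e-04 1.2944e+00] F [-0.8  0.2  0.2] open 0.0004
offset mm [ 3.6  1.1 77.7] rotvec [0.0006 0.0008 0.0044]
flap_left_tip 0.66 [0.4846 0.1658 0.0796]
flap_right_tip 0.39 [0.4583 0.0722 0.1083]
```

View pics/s8.png

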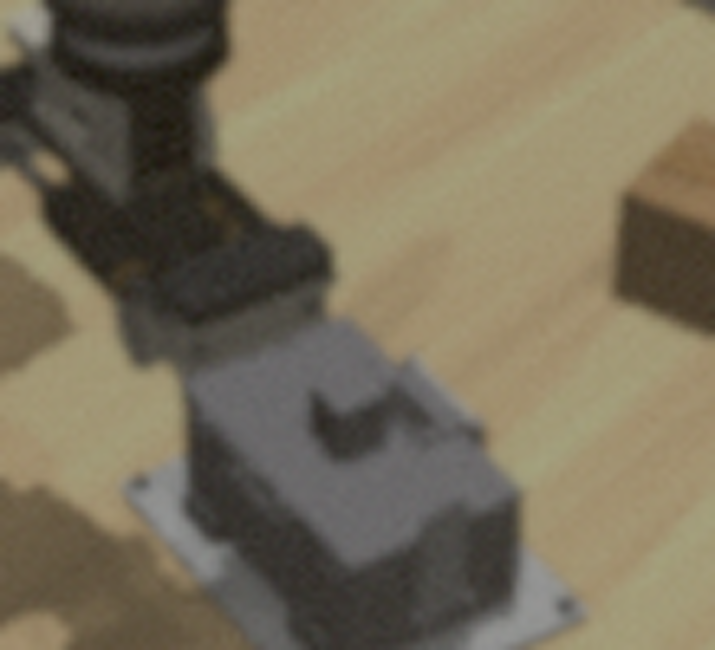

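The left flap lies flat on the lid (crop 440,400; tip z about 80 mm). Now the right flap.

apply_moves:
  motion:
    - {"offset":[1,1,25],"rotation":[0,0,0.004]}
    - {"offset":[1,0,30],"rotation":[0,0,0]}
    - {"offset":[0,0,15],"rotation":[0,0,0]}
    - {"offset":[0,0,4],"rotation":[0,0,0]}
    - {"offset":[0,0,0],"rotation":[0,0,0]}
    - {"offset":[0,0,0],"rotation":[0,0,0]}

```text
time: 16.83
tool_pos: [0.4552, 0.0528, 0.163]
tool_rot: [3.136, -0.003, 1.3]
contact_force: [-0.3, 0.3, -0.0]
opening: 0.0004
```

```bash
python3 -c "
from h import *
case();goto([.479-.1*.277,.1419-.1*.961,.161],1.290)"
```

```text
case x,y, tip z mm [  1.8 -92.2  97. ]
t 16.83 pos [0.4552 0.0528 0.163 ] rot [ 3.1359e+00 -2.6000e-03  1.3005e+00] F [-0.3  0.3 -0. ] open 0.0004
offset mm [-7.8 -1.9  2. ] rotvec [ 0.0057 -0.0026  0.0105]
```

apply_moves:
  motion:
    - {"offset":[0,-1,2],"rotation":[0.005,-0.002,0.01]}
    - {"offset":[6,0,0],"rotation":[0,0,0]}
    - {"offset":[8,0,0],"rotation":[0,0,0]}
    - {"offset":[8,0,0],"rotation":[0,0,0]}
    - {"offset":[6,0,0],"rotation":[0,0,0]}
    - {"offset":[0,0,0],"rotation":[0,0,0]}

```text
time: 17.33
tool_pos: [0.4646, 0.0834, 0.1646]
tool_rot: [3.135, -0.002, 1.29]
contact_force: [-0.8, -0.4, -0.6]
opening: 0.0008
```

```bash
python3 -c "
from h import *
case();goto([.479-.038*.277,.1419-.038*.961,.161],1.290)"
```

```text
case x,y, tip z mm [  2.4 -60.2  98.6]
t 17.33 pos [0.4646 0.0834 0.1646] rot [ 3.1351e+00 -1.6000e-03  1.2902e+00] F [-0.8 -0.4 -0.6] open 0.0008
offset mm [22.2 -2.4  3.6] rotvec [ 0.0065 -0.0016  0.0002]
```

apply_moves:
  motion:
    - {"offset":[5,-1,2],"rotation":[0.006,-0.002,0]}
    - {"offset":[6,-1,2],"rotation":[0,0,0]}
    - {"offset":[6,0,1],"rotation":[0,0,0]}
    - {"offset":[4,0,0],"rotation":[0,0,0]}
    - {"offset":[0,0,0],"rotation":[0,0,0]}

```text
time: 17.75
tool_pos: [0.4694, 0.1069, 0.1595]
tool_rot: [3.14, 0.0, 1.291]
contact_force: [-0.2, -0.5, 0.7]
opening: 0.0005
```

```bash
python3 -c "
from h import *
case();goto([.479-.038*.277,.1419-.038*.961,.149],1.290)"
```

```text
case x,y, tip z mm [  0.5 -36.3  93.5]
t 17.75 pos [0.4694 0.1069 0.1595] rot [3.1402e+00 1.0000e-04 1.2909e+00] F [-0.2 -0.5  0.7] open 0.0005
offset mm [-1.7 -0.5 10.5] rotvec [0.0014 0.0001 0.0009]
```

apply_moves:
  motion:
    - {"offset":[0,0,4],"rotation":[0,0,0]}
    - {"offset":[0,0,4],"rotation":[0,0,0]}
    - {"offset":[0,0,3],"rotation":[0,0,0]}
    - {"offset":[0,0,3],"rotation":[0,0,0]}
    - {"offset":[0,0,1],"rotation":[0,0,0]}

```text
time: 18.17
tool_pos: [0.4699, 0.1077, 0.1483]
tool_rot: [3.137, -0.002, 1.291]
contact_force: [-5.4, -0.0, 11.9]
opening: 0.0005
```

apply_moves:
  motion:
    - {"offset":[0,0,-10],"rotation":[0,0,0]}
    - {"offset":[0,0,-25],"rotation":[0,0,0]}
    - {"offset":[0,0,-30],"rotation":[0,0,0]}
    - {"offset":[0,0,-30],"rotation":[0,0,0]}
    - {"offset":[-35,0,0],"rotation":[0,0,0]}
    - {"offset":[-35,0,0],"rotation":[0,0,0]}
    - {"offset":[-35,0,0],"rotation":[0,0,0]}
    - {"offset":[-35,0,0],"rotation":[0,0,0]}
    - {"offset":[-35,0,0],"rotation":[0,0,0]}
    - {"offset":[-35,0,0],"rotation":[0,0,0]}
    - {"offset":[0,0,0],"rotation":[0,0,0]}

```text
time: 19.08
tool_pos: [0.408, -0.1028, 0.2456]
tool_rot: [3.136, -0.0, 1.295]
contact_force: [0.6, 0.3, -0.0]
opening: 0.0004
```

```bash
python3 -c "
from h import *
case()
for n,c in(('scene',(240,110,350,210)),('top',(180,180,300,280))):
    p=read_camera(n);save(p,n+'9',c,6.5)
    for q in('lid','clip_a_nose','clip_b_nose','flap_left_tip','flap_right_tip','tape_roll','carton','stock_bin'):
        for r in tip_of(q,p)[:2]:print(n,q,round(r['score'],2),np.round(r['location'],4))
"
```

```text
case x,y, tip z mm [  -0.4 -254.8  179.6]
scene lid 0.74 [0.4778 0.1416 0.0619]
scene lid 0.56 [ 0.698  -0.204   0.0023]
scene clip_a_nose 0.45 [0.5534 0.1186 0.0761]
scene clip_b_nose 0.57 [0.4101 0.1613 0.0758]
scene flap_left_tip 0.41 [0.4827 0.1674 0.0803]
scene flap_right_tip 0.46 [0.4714 0.1164 0.0807]
scene tape_roll 0.9 [0.7667 0.0724 0.0023]
scene carton 0.61 [0.4986 0.4425 0.0019]
scene stock_bin 0.66 [ 0.5223 -0.4546  0.0055]
top lid 0.73 [0.4827 0.143  0.0586]
top lid 0.65 [ 0.6944 -0.2035 -0.0018]
top clip_a_nose 0.38 [0.5519 0.1217 0.0814]
top clip_b_nose 0.55 [0.4098 0.1634 0.0756]
top flap_left_tip 0.75 [0.4868 0.1677 0.081 ]
top flap_right_tip 0.73 [0.4687 0.1167 0.0821]
top tape_roll 0.86 [0.7675 0.0708 0.0011]
top carton 0.61 [ 0.5029  0.4433 -0.0006]
top stock_bin 0.96 [ 0.5248 -0.4546  0.0045]
top stock_bin 0.19 [0.4834 0.1392 0.0583]
```

View pics/scene9.png

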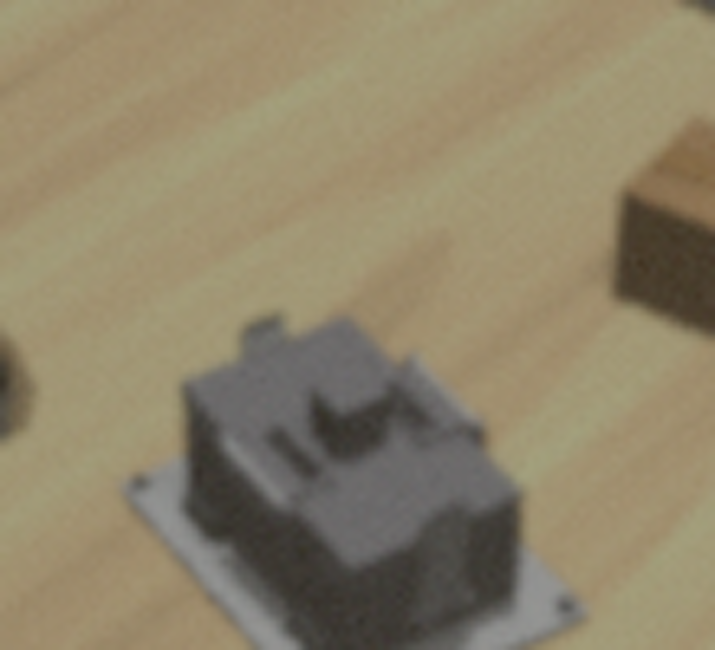

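View pics/top9.png

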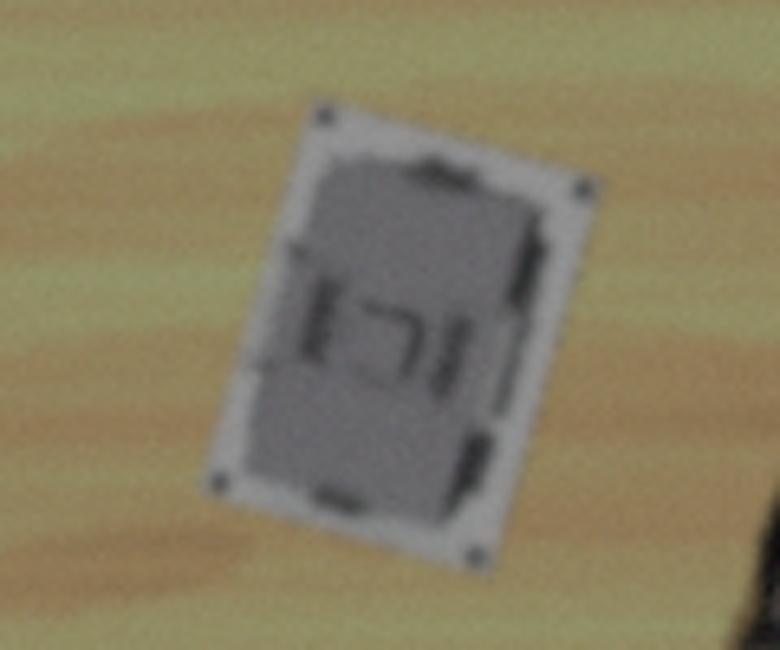

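Lid centred, both clips are over the ends (top crop 445,170 and 340,495), and both flaps are flat (310,320 and 450,355; tips at about 81 mm). The bystanders have not moved, and the arm is clear.

```bash
python3 -c "
from h import *
print(observe()['contact_force'],hand_in())"
```

```text
the job is handed in; nothing more can be done
[-0.56901389  1.02106717  0.23071636] None
```

I closed the case and handed the job in at about 19 s of the 54 s allowed. There was no verdict, so this rests on my own checks.

- **Lid:** I took the grey lid by its grip block, lined it up between the clips and pressed it down. It stopped hard at the home height with 43 N at the wrist. That is well above the 8 to 16 N the clips need and below the 120 N limit.
- **Flaps:** I folded the left one, then the right one, with the closed fingers. Each pressed flat at about 82 mm fingertip height with 12 to 16 N. I then moved the arm away.
- **Last pictures:** Both flap tips are at about 80 to 82 mm, and the lid is at about 59 to 62 mm, centred within the networks' 4 mm error. Both clips look back in place over the lid's ends. The tape roll, carton and stock bin are where they were, within measuring error.

No check failed. Clip angle was only judged from the pictures, the lid's home height and the hard stop; I did no pull test. The top and scene cameras disagreed by about 5 mm on the lid's position at the end, which fits the stated network error.

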